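Feed one valve-spring seat and nudge it into the empty V-stop

TASK

Press the red plunger of the valve-spring seat feeder all the way in once and let it spring back, so that a single seat slides out onto the plate; then gently nudge that seat, flat on the plate, out of the exit lane and into the yellow V-stop that is still empty, until it rests home against both walls. Only push with the fingers: pick nothing up, keep the other seats in the magazine, and leave the seat in the other stop and everything else on the bench where they are.

Things in the scene. Friction and masses are not known exactly. Their poses are not given: they have to be found in the camera images.
- feeder: Hand feeder fixed on the bench. Origin on the bench top under the axis of its magazine; its +x is the way seats come out (roughly world -y, up to 0.35 rad off), +y to the left of that. Flat aluminium plate, top 10 mm above the bench: a strip 70 mm wide from x = -85 to 0 mm, then an apron 220 mm wide (y -110 to 110) from x = 0 to 160 mm. Blue plunger housing at x -85 to -30 mm, 46 mm wide, top at 38 mm.
- magazine_top (a point): Centre of the open top of the feeder's blue square magazine tube, 52 mm above the bench, over the feeder's origin. The tube is 47 x 47 mm outside, with a 15 mm viewing slot in front; its feet widen it to 63 mm within 5 mm of the plate. Seats leave under its front wall, which is 23.5 mm ahead (feeder +x) of the axis. Four seats are stacked in it.
- exit (a point): Point on the plate's top face, 52 mm ahead of the feeder's origin on the centre line of the exit lane: a seat that has just come out lies centred within some 8 mm of it. Axes as the feeder's.
- plunger (a joint): Travel of the feeder's plunger along the feeder's +x: 0 = fully out (rest), 0.055 m = fully in at a hard stop. Spring about 3 N at rest and 8 N fully in, plus up to 4 N of drag. It springs back by itself when let go, and the stack then drops by one. Press it to the stop: a short stroke leaves the seat partly under the magazine.
- plunger_face (a point): Centre of the press face of the plunger's round red knob (36 mm in diameter, 15 mm thick, on a 12 mm rod), facing along the feeder's -x, 24 mm above the bench. It is 165 mm behind the feeder's origin at rest and moves with the knob. Under and behind the knob there is only bare bench.
- seat0: The lowest seat in the magazine, the one that comes out: dark steel washer-like disc (valve-spring seat), 36 mm in diameter, 9 mm thick, with a 14 mm hole, about 60 g, lightly oiled so that it slides easily. Origin: centre of its underside (10 mm above the bench when it lies on the plate).
- stop_empty: Yellow V-stop fixed on the apron, without a seat: two walls 14 mm high at 90 degrees, open to the feeder's -x. Origin: where the underside centre of a seat lies when it rests against both walls, 10 mm above the bench; axes as the feeder's. It is 112 mm ahead of the feeder's origin and 65 mm left or right of the lane (varies). The mouth, 49 mm wide, is level with the origin; the walls meet 26 mm ahead.
- stop_taken: The second, identical V-stop, 65 mm to the other side of the lane, already holding a seat.
- seat_done: Seat like the others, resting in the taken V-stop; leave alone. Origin: centre of its underside.
- seat1: Seat number 2 from the bottom of the stack in the magazine, same size; it must stay in the magazine. Origin: centre of its underside.
- seat2: Seat number 3 from the bottom of the stack in the magazine, same size; it must stay in the magazine. Origin: centre of its underside.
- seat3: Seat number 4 from the bottom of the stack in the magazine, same size; it must stay in the magazine. Origin: centre of its underside.
- spring_a: loose bystander, leave alone. Standing valve spring with a retainer on top, 33 mm in diameter, 52 mm tall, on the bench to the feeder's left of the plunger housing. Origin: centre of its underside.
- spring_b: loose bystander, leave alone. The same kind of spring, on the other side of the plunger housing. Origin: centre of its underside.
- bolt: loose bystander, leave alone. Flange bolt standing on its head, 22 mm wide, 45 mm tall, on the bench ahead of the apron's end. Origin: centre of its underside.
- nut: loose bystander, leave alone. Flange nut, 24 mm wide, 11 mm tall, on the bench ahead of the apron's end. Origin: centre of its underside.
- screwdriver: loose bystander, leave alone. Screwdriver with a dark green handle, 190 mm long, 26 mm thick, lying on the bench at the left, beyond the plunger. Origin: under its middle.
- can: loose bystander, leave alone. Plain aluminium can, 60 mm in diameter, 115 mm tall, on the bench at the right. Origin: centre of its underside.
Not all that is in view belongs to the job. Leave any blue or turquoise look-alike of the seat3 alone.

How it is judged:
By the outcome, as a careful person would: the job done as asked, in the order asked, and still so for the second after the job is handed in, with the robot touching nothing.
It also fails if it takes over 64 s, if anything falls off the work surface, if the arm or the gripper's body presses on something with over 40 N, if the wrist force passes 120 N, or if a joint passes its speed limit or range.

ROBOT

A 7-joint arm with a two-finger parallel gripper is mounted at the origin on the work surface. World frame = base frame: x ahead of the robot, y to its left, z up, the work surface at z = 0. Lengths are in mm, angles in rad, forces in N, time in s.
With the tool pointing down it reaches from about 400 to 875 mm from the base axis. Payload 4.4 kg.
Tool frame: the origin (TCP) lies on the centre line of the jaws, within the pads' length; the fingertips stand 25 mm ahead of it and the grasp point (between the pads) lies 6 mm ahead of it; z points along the fingers, x is the direction in which the jaws open and shut, and the axes are right-handed (so a half turn about z gives the same grasp; the last joint's range is limited). The gripper opens to 85 mm and grips with 20 to 120 N. Pads are 22 mm wide; open, the fingers measure 114 mm over their backs; the gripper's body (76 mm by 85 mm) begins 54 mm behind the grasp point. The pads swing forward as they close: fully open they stand 13 mm farther back than shut.
Start: joints at [-1.334, 0.628, 0.038, 1.517, -0.027, 0.996, -0.02], TCP at [193.803, 620.45, 256.313] pointing down, gripper open.
Joint ranges: [-3.06, 3.06], [-0.37, 2.12], [-1.25, 1.32], [0.18, 2.47], [-1.1, 4.24], [0.23, 1.98], [-2.94, 2.94]. Speed limits (rad/s): [2.57, 2.57, 3.14, 3.14, 3.14, 3.14, 3.14].

INTERFACE

Orientations are given as [roll, pitch, yaw] about the fixed x, y, z axes, in that order (R = Rz(yaw) Ry(pitch) Rx(roll)).
In Python, from cell import ctrl, cams gives the robot as it stands. The module is installed in compiled form; this text tells all that it offers.
- The arm moves only by the tool step_arm, never from a script. Its arguments are lists of equal length, an entry for each row: "linear": the shift along the tool's x, y, z in mm, a list of three; "yaw": the turn about the tool's z in rad; "gripper": the opening, from -1 (shut) to 1 (fully open). A call has 1 to 8 rows; each row is the pose to reach, as a shift and turn from the pose commanded when the call began, along the tool's axes at that moment; what a row does not reach only later rows make up. A row lasts 1/12 s, in which the tool goes at most 41.7 mm and 7.16 degrees, less where a joint would pass 70% of its speed; a pose out of reach is approached as far as the arm can. A call with a gripper value outside its range is refused whole. The fingers move at their own pace and stop on an object; the grip force is fixed at half the most. Time passes only in rows, so rows that repeat a pose let the fingers close. It gives the time, the measured TCP pose, the force and the opening at its end, in the units of the state.
- ctrl.read_state(): the state, without advancing time (a new reading comes with each control period).
- cams.get_image(name): name is "scene" or "top" or "wrist"; returns a dict with "frame" (400x640x3 uint8, red, green, blue), "depth" (400x640 float32, mm along the optical axis (not along the pixel's ray), 0 where there is no reading), "intrinsics" (3x3 intrinsics, pixels), "cam_to_world" (4x4, takes a point from camera to world coordinates). Camera axes: x right, y down, z forward; pixel columns grow to the right and rows downward; lengths in mm; the calibration is good to about 2 mm. A picture is of the moment at which its call begins.
- ctrl.finish_job(): hands the job in, once; it reports no verdict.
Trained networks look in the newest picture that a camera, given by its name, has taken for a name from the list of things; names that differ only in an ending like _2 or _b are one class to them, and where a whole thing is asked for, a point or a joint stands for the part that bears it (a point fixed in the world has none). Each returns a list of dicts, best first, with "conf" (0 to 1); they miss things now and then, are a little off and sometimes report something else, mostly with a low value. They report only what shows in the picture. A call takes as long as a camera call. They do not tell look-alikes from the thing itself.
- cams.regions_of(camera, name): "pixels" (400x640 bool, what is visible of it) and "pixel" ([column, row] in pixels, amid what is visible of it).
The state is a dict: "clock": time; "qpos": joint angles; "qd": joint speeds; "tau": joint torques, N m; "eef_pos": TCP position; "tool_rot": TCP orientation; "force": force on the tool from outside, world axes, zero at the start; "torque": the same for the moment, N m; "width": finger opening in mm.
Only numpy, scipy, OpenCV 4.12 (cv2) and the standard library are available. Lean on these libraries where they do the work, as an engineer would, in place of code of your own. Each camera call takes 0.05 s, during which the arm holds its last target.

## Working session

There is one attempt and no reset: what is moved stays moved. The work goes in short steps, Python scripts to look and compute and a tool call to move; the robot and the scene stay as the last step left them, time stands still between calls to the robot, and variables do not carry over. Pictures are saved under pics/ and viewed, and the job is handed in when it is done.

Besides the shell and the picture viewer there is one more tool, called after "Emit:" as name([rows], argument=value, ...), one row to a line, values as JSON. step_arm: Moves the arm, as the interface text tells. Its arguments: {"type":"object","properties":{"linear":{"type":"array"},"yaw":{"type":"array"},"gripper":{"type":"array"}},"required":["linear","yaw","gripper"]}

```bash
mkdir -p pics
cat > h.py <<'E'
import numpy as np, cv2
from cell import ctrl, cams
def snap(n,f):
    d=cams.get_image(n); cv2.imwrite('pics/'+f,d['frame'][:,:,::-1]); return d
def world(d,u,v,z=None,depth=None):
    K=d['intrinsics'];T=d['cam_to_world']
    r=np.linalg.inv(K)@np.array([u,v,1.]); 
    if z is None:
        p=r*depth; return T[:3,:3]@p+T[:3,3]
    w=T[:3,:3]@r; o=T[:3,3]; return o+w*(z-o[2])/w[2]
def proj(d,p):
    T=np.linalg.inv(d['cam_to_world']); q=T[:3,:3]@np.array(p,float)+T[:3,3]; q=d['intrinsics']@q; return q[:2]/q[2]
E
python3 - <<'E'
from h import *
s=ctrl.read_state()
print(s)
for n in ['scene','top','wrist']:
    d=snap(n,n+'0.png'); print(n,d['cam_to_world'].round(3).tolist(),d['intrinsics'].tolist())
E
```

```text
{'clock': 0.0, 'qpos': array([-1.33380526,  0.62935002,  0.03844702,  1.51836492, -0.02697634,
        0.99625582, -0.02000626]), 'qd': array([-0.00105193,  0.00054655,  0.00016226,  0.0010345 ,  0.00019647,
       -0.00167186, -0.00096309]), 'tau': array([-7.37405189e-04, -5.63406944e+01,  1.22652300e+00, -1.93435371e+01,
        1.11550838e-02,  1.08868699e-02, -7.66978502e-06]), 'eef_pos': array([193.63321982, 619.8993748 , 255.38758219]), 'tool_rot': array([3.14154539e+00, 1.85934803e-03, 1.26800780e+00]), 'force': array([ 0.02532425, -0.4130408 , -0.11567685]), 'torque': array([ 0.03370225,  0.00869954, -0.01156781]), 'width': 85.530726327615}
scene [[0.869, 0.408, -0.281, 799.015], [0.495, -0.714, 0.495, -522.857], [0.001, -0.569, -0.822, 895.514], [0.0, 0.0, 0.0, 1.0]] [[434.38795049154675, 0.0, 320.3539922592474], [0.0, 434.38795049154675, 197.73106265540108], [0.0, 0.0, 1.0]]
top [[-0.025, -0.987, 0.158, 335.173], [-1.0, 0.026, 0.005, -1.986], [-0.009, -0.158, -0.987, 1151.128], [0.0, 0.0, 0.0, 1.0]] [[472.23744857861146, 0.0, 317.45661460165275], [0.0, 472.23744857861146, 199.1149855699964], [0.0, 0.0, 1.0]]
wrist [[0.297, 0.912, 0.283, 120.483], [0.955, -0.283, -0.09, 642.709], [-0.001, 0.297, -0.955, 373.214], [0.0, 0.0, 0.0, 1.0]] [[312.3719146420697, 0.0, 320.1234998922909], [0.0, 312.3719146420697, 198.6381271103101], [0.0, 0.0, 1.0]]
```

View pics/top0.png

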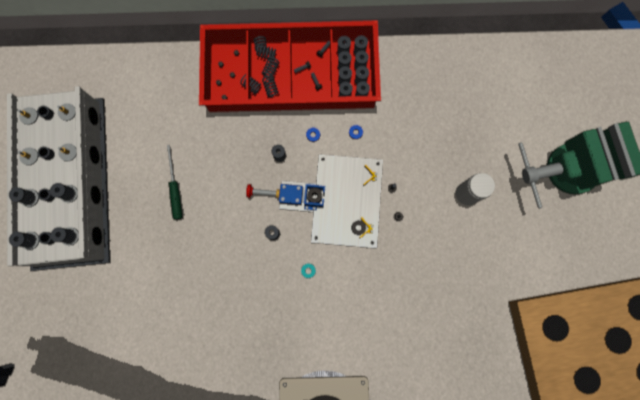

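View pics/scene0.png

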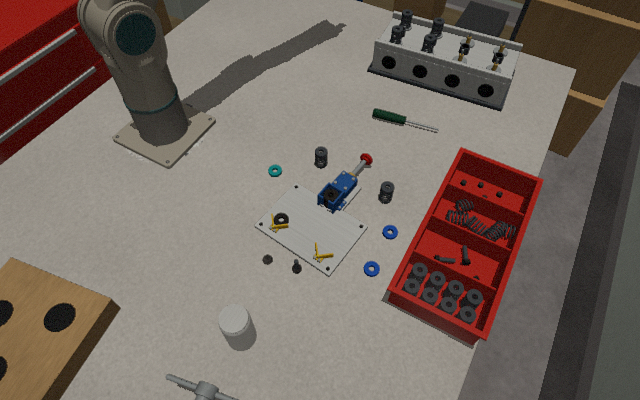

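Run:
```python
from h import *
for c in ['top','scene']:
  d=cams.get_image(c)
  for n in ['magazine_top','plunger_face','stop_empty','stop_taken','seat_done','feeder','spring_a','can','screwdriver','bolt','nut']:
    for r in cams.regions_of(c,n)[:4]:
        u,v=r['pixel']; m=r['pixels']&(d['depth']>0)
        z=d['depth'];ys,xs=np.nonzero(m)
        P=np.array([world(d,x,y,depth=z[y,x]) for x,y in zip(xs,ys)])
        if len(P): print(c,n,round(r['conf'],2),np.round([u,v]),len(P),np.median(P,0).round(),P.min(0).round(),P.max(0).round())
```

```text
top magazine_top 0.75 [340. 199.] 6186 [518. -50.  11.] [ 398. -159.   -2.] [627. 174.  56.]
top magazine_top 0.56 [357. 227.] 125 [446. -94.  20.] [ 429. -109.    8.] [461. -78.  25.]
top plunger_face 0.66 [256. 192.] 177 [535. 153.  31.] [515.  38.  14.] [553. 175.  45.]
top stop_empty 0.56 [173. 198.] 502 [528. 349.  23.] [476. 333.  -3.] [661. 375.  31.]
top stop_empty 0.55 [370. 177.] 98 [ 572. -129.   21.] [ 549. -142.    8.] [ 595. -111.   29.]
top stop_empty 0.49 [390. 188.] 56 [ 539. -178.   12.] [ 533. -190.    5.] [ 551. -170.   47.]
top stop_taken 0.52 [368. 228.] 86 [ 444. -117.   19.] [ 428. -130.    8.] [ 465. -105.   31.]
top seat_done 0.59 [357. 228.] 135 [446. -92.  19.] [ 429. -108.    8.] [461. -76.  25.]
top feeder 0.86 [338. 199.] 6447 [519. -49.  11.] [ 394. -159.   -4.] [629. 175.  56.]
top spring_a 0.68 [275. 235.] 113 [434. 109.  52.] [420.  97.  17.] [449. 125.  59.]
top spring_a 0.68 [338. 199.] 6352 [518. -50.  11.] [ 396. -157.   -5.] [629. 176.  56.]
top spring_a 0.53 [278. 154.] 187 [625.  94.  50.] [614.  80.  -3.] [646. 109.  57.]
top spring_a 0.44 [
[... 717 characters left out ...]
one 0.65 [281. 216.] 127 [445. -90.  18.] [ 429. -112.    8.] [464. -75.  22.]
scene feeder 0.89 [320. 220.] 5938 [534. -57.  10.] [ 400. -161.   -2.] [632. 174.  55.]
scene spring_a 0.77 [325. 158.] 263 [441. 107.  36.] [411.  95.  -4.] [455. 169.  54.]
scene spring_a 0.62 [388. 189.] 246 [634.  87.  40.] [611.  78.  -4.] [649. 134.  55.]
scene can 0.83 [238. 326.] 1266 [ 538. -372.  111.] [ 482. -395.   -3.] [ 555. -336.  118.]
scene screwdriver 0.65 [391. 113.] 351 [533. 346.  19.] [480. 331.  -5.] [646. 388.  29.]
scene bolt 0.46 [321. 220.] 5956 [534. -55.  10.] [ 400. -161.   -4.] [632. 201.  55.]
scene nut 0.47 [268. 257.] 76 [ 475. -195.    9.] [ 465. -204.   -1.] [ 484. -185.   14.]
```

Run:
```python
from h import *
# rectified view at z=10: region x 380..650, y -210..190 ; 2 px/mm; image u = (190-y)*2, v=(650-x)*2
for c in ['top','scene']:
    d=cams.get_image(c)
    pts=[(650,190),(650,-210),(380,-210),(380,190)]
    src=np.float32([proj(d,(x,y,10)) for x,y in pts]); dst=np.float32([((190-y)*2,(650-x)*2) for x,y in pts])
    H=cv2.getPerspectiveTransform(src,dst)
    cv2.imwrite('pics/rect_%s.png'%c,cv2.warpPerspective(d['frame'],H,(800,540),flags=cv2.INTER_CUBIC)[:,:,::-1])
```

```text
(no output)
```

View pics/rect_top.png

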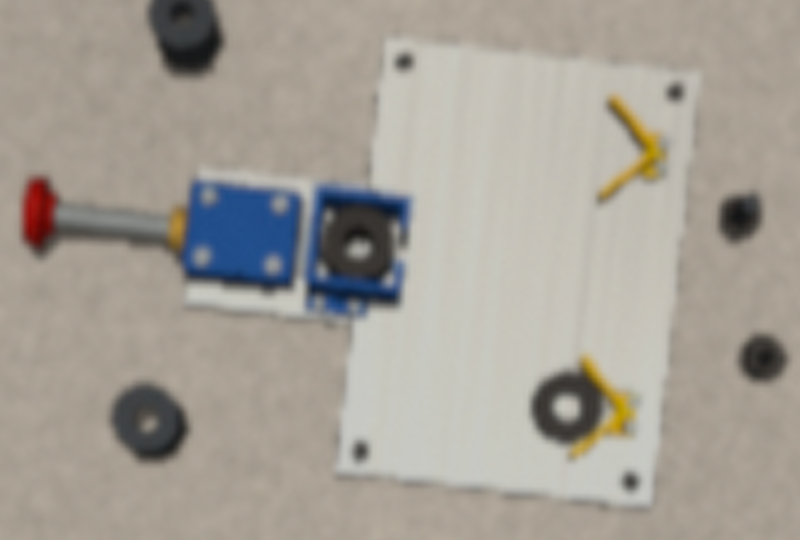

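View pics/rect_scene.png

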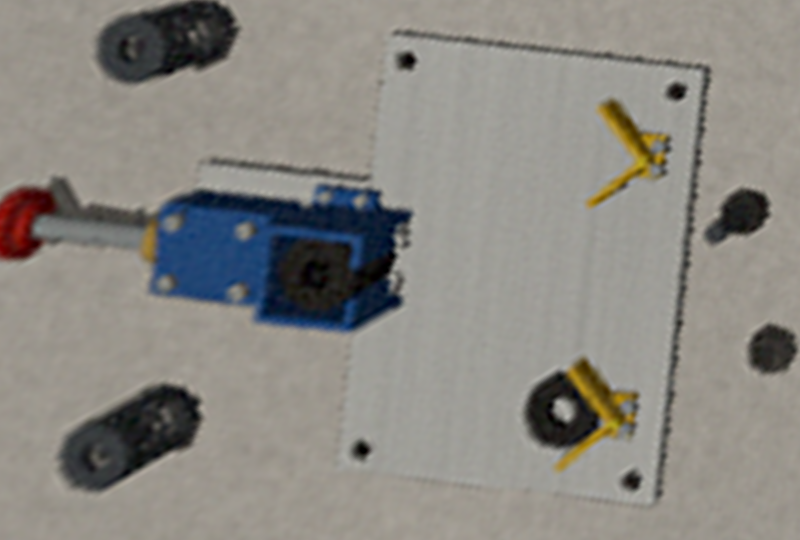

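Emit:
step_arm([
  [-20,32,0],
  [-40,65,0],
  [-60,97,0],
  [-80,130,0],
  [-100,162,0],
  [-120,195,0],
  [-140,227,0],
  [-150,243,0],
], yaw=[0.1,0.2,0.3,0.4,0.5,0.6,0.7,0.75], gripper=[-1,-1,-1,-1,-1,-1,-1,-1])

```text
clock: 2.12
eef_pos: [384.7, 400.2, 256.8]
tool_rot: [3.139, -0.001, 0.508]
force: [0.6, 0.2, 0.5]
width: -0.1
```

Emit:
step_arm([
  [7,35,10],
  [14,70,20],
  [21,105,40],
  [28,140,60],
  [35,175,80],
  [42,210,100],
  [49,247,120],
  [49,247,120],
], yaw=[0.1,0.2,0.3,0.4,0.5,0.6,0.63,0.63], gripper=[-1,-1,-1,-1,-1,-1,-1,-1])

```text
clock: 2.78
eef_pos: [549.4, 205.8, 133.4]
tool_rot: [3.135, -0.001, -0.123]
force: [0.2, -0.9, 1.4]
width: 0.0
```

Run:
```python
from h import *
s=ctrl.read_state(); print(s['eef_pos'],s['tool_rot'],s['qpos'])
snap('scene','s1.png')
d=snap('wrist','w1.png')
```

```text
[549.43315846 205.81322188 133.38199903] [ 3.13468034e+00 -1.29876904e-03 -1.22705703e-01] [-0.62354495  0.7248103   0.34288847  1.81230715 -0.35696794  0.6676409
 -0.199739  ]
```

View pics/w1.png

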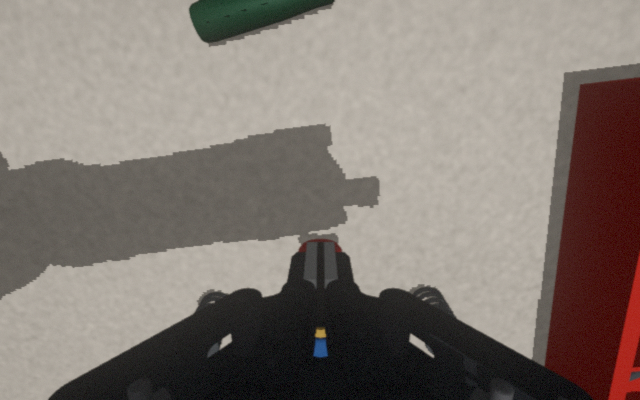

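View pics/s1.png

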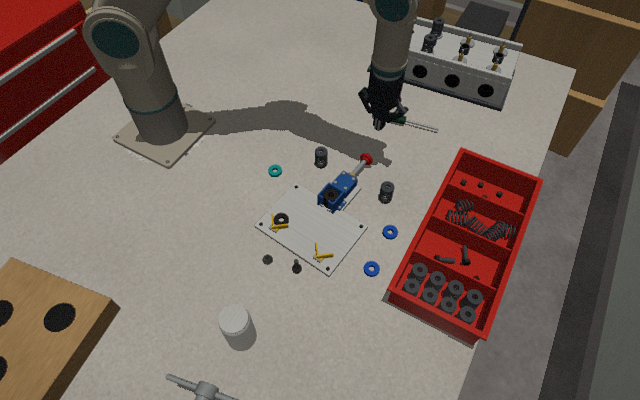

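Emit:
step_arm([
  [0,0,20],
  [0,0,45],
  [0,0,70],
  [0,0,90],
  [0,0,96],
  [0,0,96],
  [0,0,96],
], yaw=[0,0,0,0,0,0,0], gripper=[-1,-1,-1,-1,-1,-1,-1])

```text
clock: 3.47
eef_pos: [546.0, 215.8, 41.2]
tool_rot: [-3.14, -0.001, -0.11]
force: [-0.4, -0.2, -0.3]
width: 0.3
```

Run:
```python
from h import *
s=ctrl.read_state(); print(s['eef_pos'],s['tool_rot'],s['force'])
d=snap('scene','s2.png')
f=cv2.resize(d['frame'][90:290,240:460],None,fx=3,fy=3,interpolation=cv2.INTER_CUBIC);cv2.imwrite('pics/s2c.png',f[:,:,::-1])
O=np.array([523.4,10.6]);ex=np.array([-.1115,-.9938]);ey=np.array([.9938,-.1115])
r=s['eef_pos'][:2]-O;print('feeder',r@ex,r@ey)
```

```text
[545.98320836 215.82570456  41.15682199] [-3.14044929e+00 -6.11485160e-04 -1.10383318e-01] [-0.4036393  -0.24159335 -0.25858487]
feeder -206.47133292501778 -0.43947359068648
```

View pics/s2c.png

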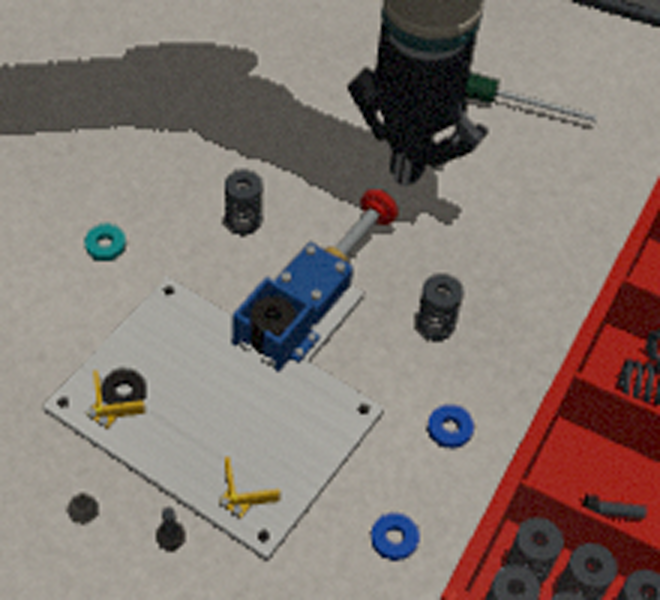

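Emit:
step_arm([
  [0,10,0],
  [0,20,0],
  [0,28,0],
  [0,36,0],
  [0,44,0],
  [0,52,0],
  [0,60,0],
  [0,68,0],
], yaw=[0,0,0,0,0,0,0,0], gripper=[-1,-1,-1,-1,-1,-1,-1,-1])

```text
clock: 4.18
eef_pos: [539.0, 149.8, 41.3]
tool_rot: [-3.136, -0.002, -0.11]
force: [1.2, 9.7, 3.5]
width: -0.2
```

Emit:
step_arm([
  [0,6,0],
  [0,10,0],
  [0,14,0],
  [0,17,0],
  [0,17,0],
], yaw=[0,0,0,0,0], gripper=[-1,-1,-1,-1,-1])

```text
clock: 4.6
eef_pos: [537.1, 132.4, 41.3]
tool_rot: [-3.137, -0.001, -0.111]
force: [0.4, 7.4, 3.1]
width: -0.1
```

Emit:
step_arm([
  [0,2,0],
  [0,4,0],
  [0,4,0],
  [0,4,0],
], yaw=[0,0,0,0], gripper=[-1,-1,-1,-1])

```text
clock: 4.93
eef_pos: [536.8, 130.4, 41.3]
tool_rot: [-3.135, -0.002, -0.109]
force: [0.0, 11.3, 3.0]
width: -0.3
```

Run:
```python
from h import *
d=snap('scene','s3.png')
f=cv2.resize(d['frame'][90:290,240:460],None,fx=3,fy=3,interpolation=cv2.INTER_CUBIC);cv2.imwrite('pics/s3c.png',f[:,:,::-1])
```

```text
(no output)
```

View pics/s3c.png

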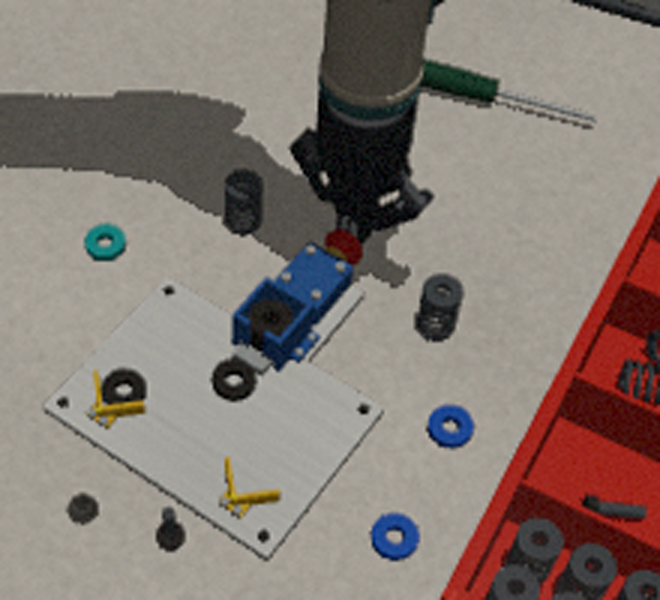

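Emit:
step_arm([
  [0,2,0],
  [0,4,0],
  [0,5,0],
  [0,5,0],
], yaw=[0,0,0,0], gripper=[-1,-1,-1,-1])

```text
clock: 5.32
eef_pos: [536.7, 130.2, 41.4]
tool_rot: [-3.13, -0.002, -0.106]
force: [2.2, 20.8, 2.2]
width: 0.1
```

Emit:
step_arm([
  [0,-12,0],
  [0,-24,0],
  [0,-36,0],
  [0,-50,0],
  [0,-65,0],
  [0,-80,0],
  [0,-95,0],
  [0,-95,0],
], yaw=[0,0,0,0,0,0,0,0], gripper=[-1,-1,-1,-1,-1,-1,-1,-1])

```text
clock: 5.98
eef_pos: [545.8, 218.4, 40.0]
tool_rot: [-3.141, -0.0, -0.109]
force: [0.5, 0.5, 0.2]
width: 0.2
```

```bash
cat >> h.py <<'E'
O=np.array([523.4,10.6]);ex=np.array([-.1115,-.9938]);ey=np.array([.9938,-.1115])
def F(p): r=np.array(p)[:2]-O; return np.array([r@ex,r@ey])
def rect(d,f,z=19,x0=460,x1=620,y0=-150,y1=20,s=4):
    pts=[(x1,y1),(x1,y0),(x0,y0),(x0,y1)]
    src=np.float32([proj(d,(x,y,z)) for x,y in pts]); dst=np.float32([((y1-y)*s,(x1-x)*s) for x,y in pts])
    H=cv2.getPerspectiveTransform(src,dst)
    im=cv2.warpPerspective(d['frame'],H,((y1-y0)*s,(x1-x0)*s),flags=cv2.INTER_CUBIC)
    cv2.imwrite('pics/'+f,im[:,:,::-1]); return im
def seats(d,c):
    out=[]
    for r in cams.regions_of(c,'seat0'):
        m=r['pixels'].astype(np.uint8); ys,xs=np.nonzero(m)
        (cx,cy),rad=cv2.minEnclosingCircle(np.c_[xs,ys].astype(np.float32))
        w=world(d,xs.mean(),ys.mean(),z=19); w2=world(d,cx,cy,z=17)
        out.append((round(r['conf'],2),len(xs),w[:2].round(1),F(w).round(1),F(w2).round(1)))
    return out
E
python3 - <<'E'
from h import *
s=ctrl.read_state();print(s['eef_pos'],F(s['eef_pos']),s['force'])
for c in ['top','scene']:
    d=cams.get_image(c); rect(d,'r3_%s.png'%c)
    for o in seats(d,c): print(c,*o)
snap('scene','s4.png')
E
```

```text
[545.84371567 218.3584655   39.97961744] [-208.97283731   -0.86050427] [0.4887947  0.50771226 0.17218126]
top 0.72 149 [525.2   9.9] [0.5 1.9] [0.6 1.9]
top 0.71 163 [345.2  30.6] [  -0.  -179.3] [   0.  -179.2]
top 0.57 176 [678.9  10.1] [-16.9 154.6] [-17.5 155.5]
top 0.54 161 [516.4 -43.3] [54.4 -1. ] [54.5 -0.9]
top 0.5 151 [683.2 -95.9] [ 88.  170.7] [ 87.7 171. ]
top 0.24 6405 [513.9 -44.3] [55.6 -3.3] [11.9 -9.3]
scene 0.69 129 [517.6  20.1] [-8.8 -6.8] [-8.2 -5.7]
scene 0.63 167 [686.8   2. ] [ -9.6 163.4] [-11.2 162.8]
scene 0.6 144 [356.2  21.9] [   7.5 -167.4] [   8.  -167.9]
scene 0.59 155 [539.6 160.1] [-150.4   -0.6] [-143.3   -1.5]
scene 0.44 165 [ 691.2 -102.7] [ 93.8 179.4] [ 94.2 179.1]
```

View pics/r3_top.png

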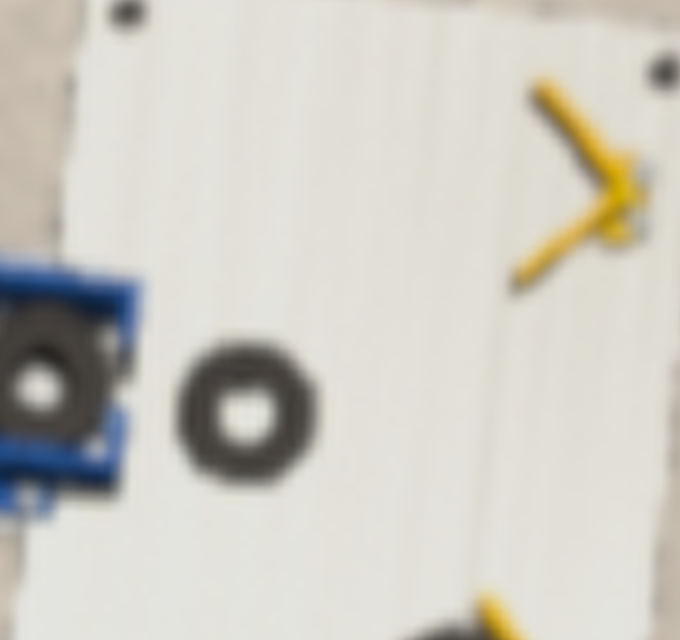

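View pics/r3_scene.png

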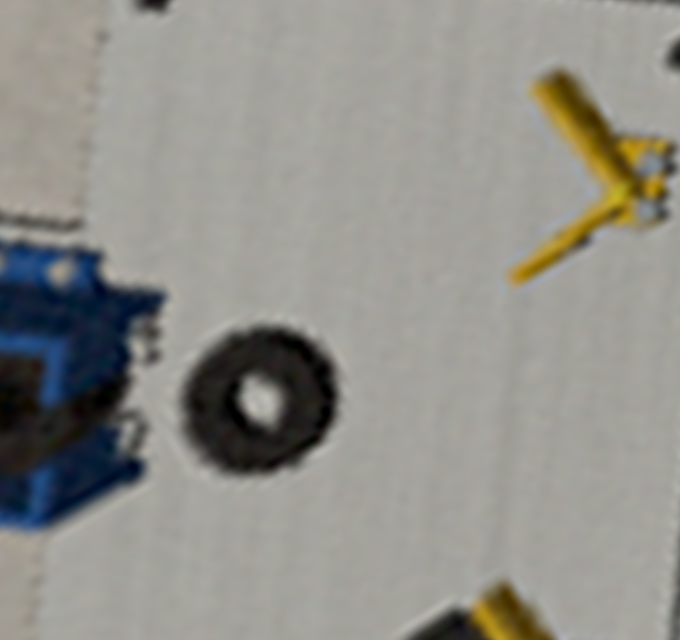

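View pics/s4.png

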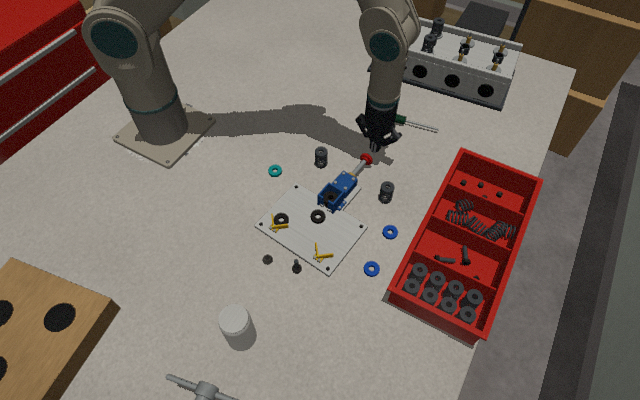

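Emit:
step_arm([
  [0,0,-40],
  [0,0,-80],
  [-5,35,-90],
  [-11,70,-90],
  [-18,107,-90],
  [-25,145,-90],
  [-32,182,-90],
  [-39,220,-90],
], yaw=[0,0,-0.12,-0.24,-0.36,-0.48,-0.6,-0.72], gripper=[-1,-1,-0.62,-0.62,-0.62,-0.62,-0.62,-0.62])

```text
clock: 6.9
eef_pos: [481.4, -1.4, 130.5]
tool_rot: [3.141, 0.0, 0.613]
force: [0.7, -0.8, 0.4]
width: 16.4
```

Emit:
step_arm([
  [-10,9,0],
  [-20,18,0],
  [-29,27,0],
  [-29,27,0],
  [-29,27,0],
  [-29,27,0],
  [-29,27,0],
  [-29,27,0],
], yaw=[-0.12,-0.24,-0.36,-0.48,-0.6,-0.72,-0.85,-0.85], gripper=[-0.62,-0.62,-0.62,-0.62,-0.62,-0.62,-0.62,-0.62])

```text
clock: 7.57
eef_pos: [473.6, -39.0, 130.3]
tool_rot: [-3.141, 0.0, 1.459]
force: [0.7, 0.6, -1.3]
width: 16.6
```

Run:
```python
from h import *
s=ctrl.read_state();print(s['eef_pos'],F(s['eef_pos']),s['tool_rot'],s['force'],s['qpos'])
d=snap('wrist','w5.png')
d=snap('scene','s5.png')
f=cv2.resize(d['frame'][90:290,240:460],None,fx=3,fy=3,interpolation=cv2.INTER_CUBIC);cv2.imwrite('pics/s5c.png',f[:,:,::-1])
```

```text
[473.62078484 -38.9971612  130.3133583 ] [ 54.84004129 -43.94050055] [-3.14115585e+00  3.05940544e-04  1.45898477e+00] [ 0.68290767  0.58250391 -1.2618855 ] [ 0.1369298   0.59353293 -0.16486729  2.10643885  0.21007777  0.45714957
  1.26976999]
```

View pics/w5.png

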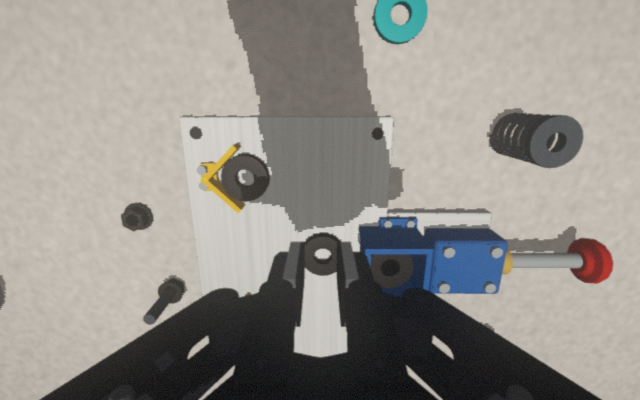

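View pics/s5c.png

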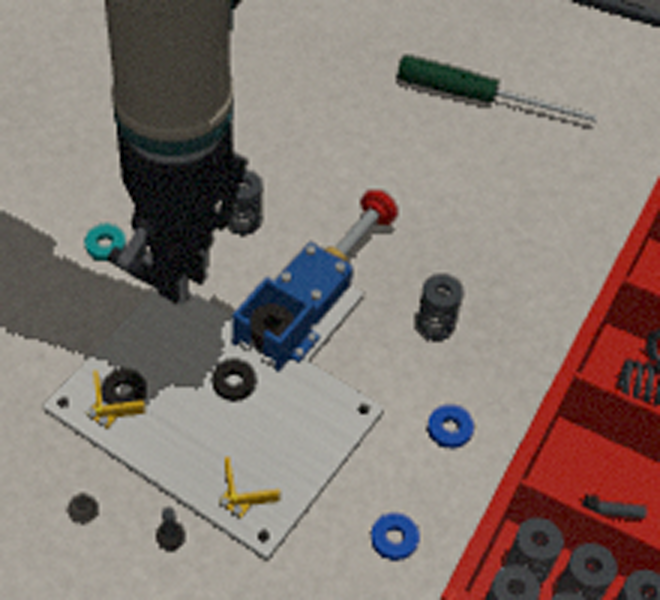

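Run:
```python
from h import *
d=cams.get_image('wrist')
for r in cams.regions_of('wrist','seat0'):
    ys,xs=np.nonzero(r['pixels']); w=world(d,xs.mean(),ys.mean(),z=19);print(r['conf'],r['pixel'],F(w))
print('hole',F(world(d,323,253,z=19)))
for y in (244,250,256,262,270):
    for x in (286,292,349,354):
        z=d['depth'][y,x]; p=world(d,x,y,depth=z); print((x,y),p.round(1),F(p).round(1))
```

```text
0.67 [319.7, 247.2] [53.97470716 -2.6083357 ]
0.59 [391.4, 268.1] [-4.67168499 11.98173921]
0.57 [398.6, 23.6] [   3.24127011 -171.15936627]
0.55 [388.7, 267.7] [-2.11906934  8.71846935]
hole [52.28035356 -2.96894292]
(286, 244) [507.3 -71.2  10. ] [83.1 -6.9]
(292, 244) [460.4 -50.5 112.7] [ 67.7 -55.8]
(349, 244) [463.9 -23.5 111.9] [ 40.6 -55.3]
(354, 244) [514.1 -14.8   9.7] [26.2 -6.4]
(286, 250) [513.3 -72.2   9.1] [83.4 -0.8]
(292, 250) [460.8 -50.1 118.3] [ 67.3 -55.5]
(349, 250) [463.4 -24.1 119.1] [ 41.2 -55.7]
(354, 250) [519.5 -15.2   9.9] [26.1 -1. ]
(286, 256) [464.  -53.4 117.3] [ 70.2 -51.9]
(292, 256) [461.2 -49.7 123.5] [ 66.8 -55.1]
(349, 256) [463.7 -24.6 124.2] [ 41.7 -55.4]
(354, 256) [467.6 -22.  117.4] [ 38.6 -51.8]
(286, 262) [460.  -51.4 130.6] [ 68.7 -56.1]
(292, 262) [460.9 -49.1 129.4] [ 66.3 -55.4]
(349, 262) [463.6 -25.1 129.6] [ 42.1 -55.4]
(354, 262) [463.6 -23.  130.2] [ 40.1 -55.7]
(286, 270) [460.9 -51.  135.8] [ 68.2 -55.3]
(292, 270) [460.7 -48.5 136.6] [ 65.7 -55.7]
(349, 270) [463.7 -25.7 136. ] [ 42.7 -55.3]
(354, 270) [463.7 -23.7 136.4] [ 40.7 -55.5]
```

Emit:
step_arm([
  [0,0,25],
  [0,0,50],
  [0,0,70],
  [0,0,83],
  [0,0,90],
  [0,0,93],
  [0,0,93],
], yaw=[0,0,0,0,0,0,0], gripper=[-0.62,-0.62,-0.62,-0.62,-0.62,-0.62,-0.62])

```text
clock: 8.35
eef_pos: [473.7, -37.5, 36.4]
tool_rot: [-3.14, 0.001, 1.457]
force: [0.2, 0.3, 0.6]
width: 16.3
```

Run:
```python
from h import *
s=ctrl.read_state();print(s['eef_pos'],F(s['eef_pos']),s['tool_rot'],s['force'])
d=snap('wrist','w6.png')
d=snap('scene','s6.png')
f=cv2.resize(d['frame'][150:270,240:400],None,fx=5,fy=5,interpolation=cv2.INTER_CUBIC);cv2.imwrite('pics/s6c.png',f[:,:,::-1])
```

```text
[473.67146267 -37.54722307  36.40677049] [ 53.3934422  -44.05180503] [-3.13983213e+00  5.84945416e-04  1.45670542e+00] [0.17362699 0.32501266 0.58008098]
```

View pics/w6.png

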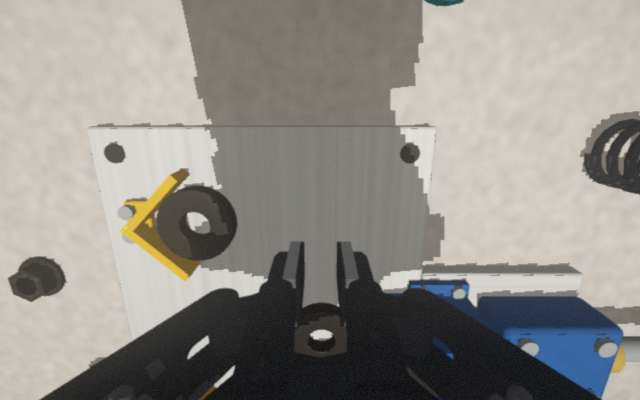

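View pics/s6c.png

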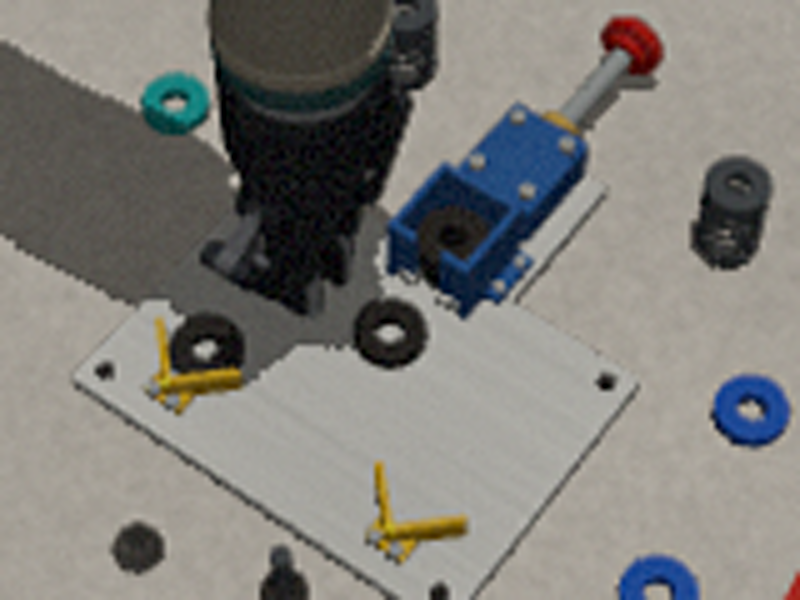

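Emit:
step_arm([
  [0,7,0],
  [0,12,0],
  [0,15,0],
  [0,18,0],
  [0,22,0],
  [0,26,0],
  [0,30,0],
  [0,34,0],
], yaw=[0,0,0,0,0,0,0,0], gripper=[-0.62,-0.62,-0.62,-0.62,-0.62,-0.62,-0.62,-0.62])

```text
clock: 9.12
eef_pos: [508.4, -41.4, 37.3]
tool_rot: [-3.141, -0.0, 1.458]
force: [-1.0, 0.7, -0.4]
width: 16.5
```

Emit:
step_arm([
  [0,4,0],
  [0,8,0],
  [0,12,0],
  [0,16,0],
  [0,20,0],
  [0,24,0],
  [0,28,0],
  [0,32,0],
], yaw=[0,0,0,0,0,0,0,0], gripper=[-0.62,-0.62,-0.62,-0.62,-0.62,-0.62,-0.62,-0.62])

```text
clock: 9.78
eef_pos: [540.2, -45.0, 37.3]
tool_rot: [-3.142, -0.0, 1.458]
force: [0.2, 0.1, -0.2]
width: 16.1
```

Emit:
step_arm([
  [0,4,0],
  [0,7,0],
  [0,10,0],
  [0,12,0],
  [0,14,0],
  [0,15,0],
  [0,16,0],
  [0,16,0],
], yaw=[0,0,0,0,0,0,0,0], gripper=[-0.62,-0.62,-0.62,-0.62,-0.62,-0.62,-0.62,-0.62])

```text
clock: 10.45
eef_pos: [555.9, -46.8, 37.3]
tool_rot: [3.141, -0.0, 1.458]
force: [-0.0, 0.0, 0.1]
width: 16.5
```

Run:
```python
from h import *
s=ctrl.read_state();print(s['eef_pos'],F(s['eef_pos']),s['tool_rot'],s['force'])
d=snap('scene','s7.png'); 
for o in seats(d,'scene'): print(*o)
f=cv2.resize(d['frame'][150:270,240:400],None,fx=5,fy=5,interpolation=cv2.INTER_CUBIC);cv2.imwrite('pics/s7c.png',f[:,:,::-1])
d=snap('wrist','w7.png')
```

```text
[555.87010946 -46.76531915  37.29549987] [53.38923697 38.66502787] [ 3.14148916e+00 -1.50025809e-05  1.45796054e+00] [-0.00429894  0.01002932  0.07619534]
0.6 166 [687.8   1.9] [ -9.6 164.3] [-10.1 164.2]
0.6 194 [ 691.5 -104.6] [ 95.7 180. ] [ 94.9 179.6]
0.54 174 [583.8 -52.7] [56.2 67.1] [55.3 66.4]
```

View pics/s7c.png

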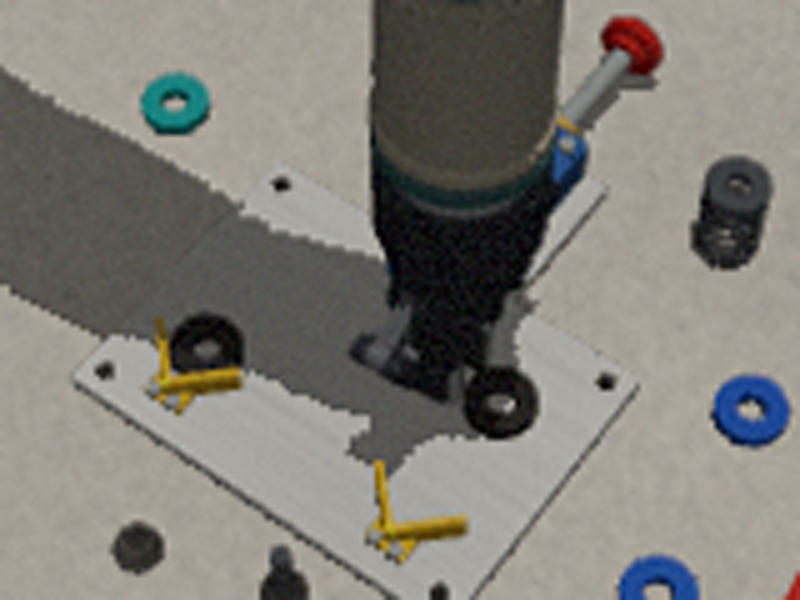

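View pics/w7.png

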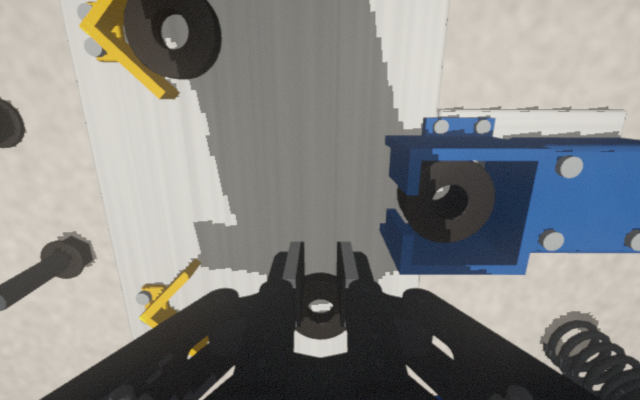

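Emit:
step_arm([
  [0,-8,0],
  [0,-15,0],
  [0,-15,-35],
  [0,-15,-75],
  [10,-5,-93],
  [20,5,-93],
  [30,15,-93],
  [36,27,-93],
], yaw=[0,0,0,0,0.12,0.24,0.36,0.48], gripper=[-0.62,-0.62,-0.62,-0.62,-0.62,-0.62,-0.62,-0.62])

```text
clock: 11.27
eef_pos: [585.9, -12.7, 130.9]
tool_rot: [-3.141, -0.0, 0.973]
force: [0.7, 0.3, -1.8]
width: 16.4
```

Emit:
step_arm([
  [0,0,0],
  [0,0,0],
  [0,0,0],
  [0,0,0],
  [0,0,0],
  [0,0,0],
  [0,0,0],
], yaw=[0.12,0.24,0.36,0.48,0.6,0.72,0.84], gripper=[-0.62,-0.62,-0.62,-0.62,-0.62,-0.62,-0.62])

```text
clock: 11.85
eef_pos: [585.4, -14.0, 130.1]
tool_rot: [-3.142, 0.001, 0.132]
force: [-0.1, 0.3, 0.3]
width: 16.3
```

Emit:
step_arm([
  [0,0,0],
  [0,0,0],
  [0,0,0],
  [0,0,0],
], yaw=[0.12,0.25,0.25,0.25], gripper=[-0.62,-0.62,-0.62,-0.62])

```text
clock: 12.18
eef_pos: [585.7, -13.8, 130.1]
tool_rot: [3.141, 0.001, -0.109]
force: [-0.1, 0.4, -0.7]
width: 16.0
```

Run:
```python
from h import *
s=ctrl.read_state();print(s['eef_pos'],F(s['eef_pos']),s['tool_rot'],s['force'])
d=snap('wrist','w8.png')
for r in cams.regions_of('wrist','seat0'):
    ys,xs=np.nonzero(r['pixels']); w=world(d,xs.mean(),ys.mean(),z=19);print(r['conf'],r['pixel'],F(w))
for c in ['scene','top']:
    d=cams.get_image(c); rect(d,'r8_%s.png'%c)
    for o in seats(d,c): print(c,*o)
```

```text
[585.72168151 -13.83009249 130.08737455] [17.32975843 64.65924239] [ 3.14101888e+00  1.02138336e-03 -1.08814568e-01] [-0.06404179  0.35168599 -0.6534475 ]
0.9 [448.3, 280.2] [ 79.44287308 169.67849836]
0.8 [442.6, 148.5] [-20.86990663 154.75921073]
0.72 [24.8, 179.8] [  -3.1145347  -161.39791807]
0.7 [225.3, 190.8] [ 5.82446804 -4.81575472]
0.6 [237.0, 190.0] [ 4.34639099 -2.31861999]
0.58 [323.7, 238.2] [50.77376182 65.15604637]
0.51 [228.7, 193.2] [ 4.40881666 -1.72421159]
0.24 [227.5, 213.7] [11.21607786 -3.22524305]
scene 0.59 97 [517.   20.4] [-9.1 -7.4] [-8.4 -6.3]
scene 0.53 110 [354.3  21.7] [   7.8 -169.3] [   6.7 -169.9]
scene 0.47 161 [ 690.4 -103.5] [ 94.8 178.7] [ 94.1 178.4]
scene 0.45 171 [583.8 -51.9] [55.4 67. ] [55.2 66.5]
scene 0.45 171 [687.    2.2] [ -9.9 163.5] [-11.2 162.8]
top 0.63 110 [682.6 -99.7] [ 91.9 170.6] [ 88.9 171.6]
```

View pics/w8.png

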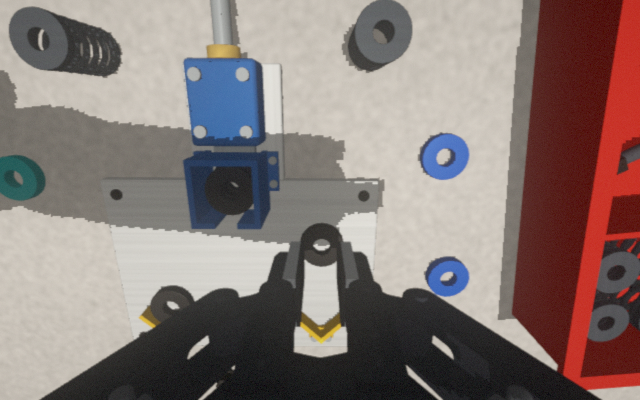

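View pics/r8_scene.png

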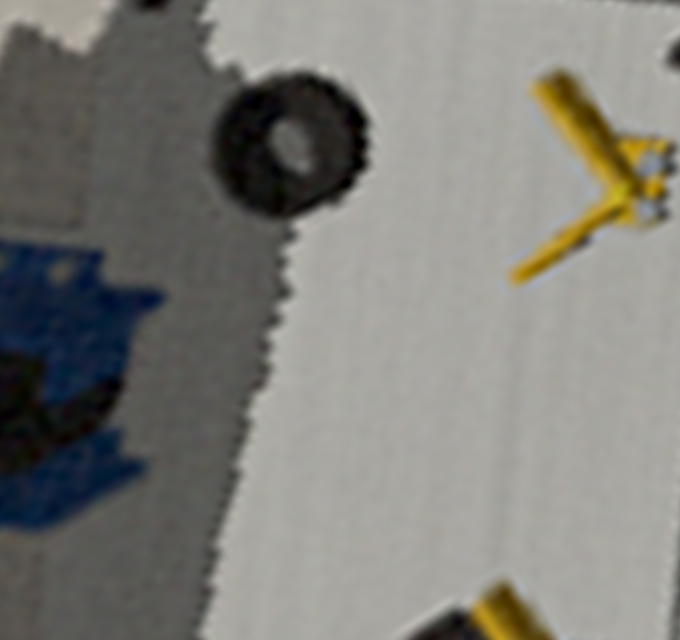

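Emit:
step_arm([
  [0,0,25],
  [0,0,50],
  [0,0,70],
  [0,0,83],
  [0,0,90],
  [0,0,93],
  [0,0,93],
], yaw=[0,0,0,0,0,0,0], gripper=[-0.62,-0.62,-0.62,-0.62,-0.62,-0.62,-0.62])

```text
clock: 13.07
eef_pos: [586.7, -14.1, 37.1]
tool_rot: [3.142, 0.0, -0.112]
force: [0.2, 0.3, -0.0]
width: 16.1
```

Emit:
step_arm([
  [0,4,0],
  [0,7,0],
  [0,10,0],
  [0,14,0],
  [0,18,0],
  [0,22,0],
  [0,26,0],
  [0,30,0],
], yaw=[0,0,0,0,0,0,0,0], gripper=[-0.62,-0.62,-0.62,-0.62,-0.62,-0.62,-0.62,-0.62])

```text
clock: 13.73
eef_pos: [583.2, -44.3, 37.3]
tool_rot: [-3.142, -0.0, -0.112]
force: [0.0, 0.7, 0.8]
width: 16.2
```

Emit:
step_arm([
  [0,4,0],
  [0,8,0],
  [0,12,0],
  [0,16,0],
  [0,20,0],
  [0,23,0],
  [0,25,0],
  [0,26,0],
], yaw=[0,0,0,0,0,0,0,0], gripper=[-0.62,-0.62,-0.62,-0.62,-0.62,-0.62,-0.62,-0.62])

```text
clock: 14.4
eef_pos: [580.3, -70.2, 37.3]
tool_rot: [3.141, 0.0, -0.113]
force: [-0.3, 0.5, 0.5]
width: 16.4
```

Run:
```python
from h import *
s=ctrl.read_state();print(s['eef_pos'],F(s['eef_pos']),s['tool_rot'],s['force'])
d=snap('scene','s9.png'); 
for o in seats(d,'scene'): print(*o)
f=cv2.resize(d['frame'][190:290,260:400],None,fx=5,fy=5,interpolation=cv2.INTER_CUBIC);cv2.imwrite('pics/s9c.png',f[:,:,::-1])
```

```text
[580.28255759 -70.17831406  37.282578  ] [73.93508334 65.53666775] [ 3.14143456e+00  6.14980098e-05 -1.12540024e-01] [-0.27247559  0.52315614  0.46815422]
0.68 151 [687.1   2.7] [-10.4 163.5] [-12.2 162.9]
0.6 177 [ 690.8 -102.5] [ 93.8 179. ] [ 92.4 177.9]
0.57 150 [578.1 -97.9] [101.7  66.5] [100.9  66. ]
0.41 128 [355.7  20.7] [   8.7 -167.8] [   7.9 -169.4]
```

View pics/s9c.png

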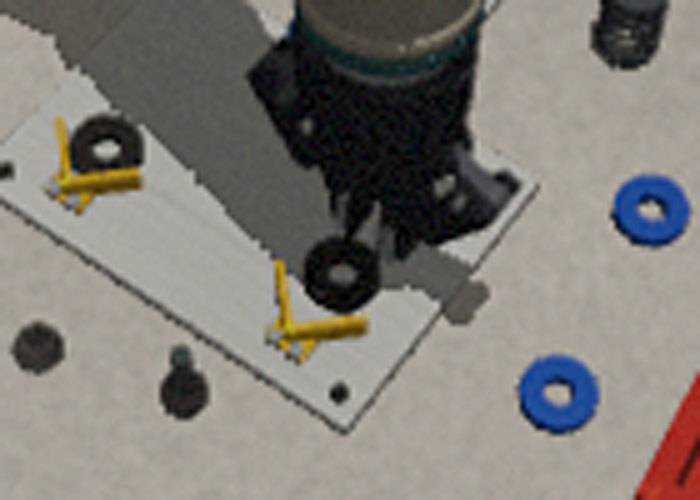

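Emit:
step_arm([
  [0,2,0],
  [0,4,0],
  [0,6,0],
  [0,7,0],
  [0,8,0],
  [0,9,0],
  [0,9.5,0],
  [0,9.5,0],
], yaw=[0,0,0,0,0,0,0,0], gripper=[-0.62,-0.62,-0.62,-0.62,-0.62,-0.62,-0.62,-0.62])

```text
clock: 15.17
eef_pos: [579.3, -79.3, 37.3]
tool_rot: [3.142, -0.0, -0.112]
force: [-0.2, 0.4, 0.0]
width: 16.2
```

Emit:
step_arm([
  [0,0.5,0],
  [0,1,0],
  [0,1.5,0],
  [0,1.5,0],
], yaw=[0,0,0,0], gripper=[-0.62,-0.62,-0.62,-0.62])

```text
clock: 15.5
eef_pos: [579.1, -80.7, 37.3]
tool_rot: [3.142, -0.0, -0.112]
force: [-0.1, 0.8, 0.1]
width: 16.7
```

Emit:
step_arm([
  [0,0.5,0],
  [0,1,0],
  [0,1.5,0],
  [0,1.5,0],
], yaw=[0,0,0,0], gripper=[-0.62,-0.62,-0.62,-0.62])

```text
clock: 15.83
eef_pos: [579.0, -82.2, 37.3]
tool_rot: [3.142, -0.0, -0.112]
force: [0.5, -0.2, -0.4]
width: 16.1
```

Emit:
step_arm([
  [0,0.5,0],
  [0,1,0],
  [0,1.5,0],
  [0,1.5,0],
], yaw=[0,0,0,0], gripper=[-0.62,-0.62,-0.62,-0.62])

```text
clock: 16.17
eef_pos: [578.9, -82.7, 37.3]
tool_rot: [-3.14, 0.0, -0.111]
force: [-0.4, 2.4, -0.8]
width: 16.5
```

Emit:
step_arm([
  [0,0.5,0],
  [0,1,0],
  [0,1.5,0],
  [0,1.5,0],
], yaw=[0,0,0,0], gripper=[-0.62,-0.62,-0.62,-0.62])

```text
clock: 16.5
eef_pos: [578.9, -83.0, 37.3]
tool_rot: [-3.139, 0.0, -0.111]
force: [2.0, 5.5, 1.0]
width: 16.1
```

Run:
```python
from h import *
s=ctrl.read_state();print(s['eef_pos'],F(s['eef_pos']),s['force'],s['width'])
d=snap('scene','s10.png'); 
for o in seats(d,'scene'): print(*o)
f=cv2.resize(d['frame'][190:290,260:400],None,fx=5,fy=5,interpolation=cv2.INTER_CUBIC);cv2.imwrite('pics/s10c.png',f[:,:,::-1])
```

```text
[578.87172042 -83.02317631  37.27247144] [86.85761579 65.56677991] [1.98263788 5.53526656 0.96916818] 16.13979265193488
0.64 155 [687.9   2.3] [-10.1 164.4] [-11.  163.6]
0.57 142 [ 575.4 -109.6] [113.7  65.1] [114.2  66.1]
0.48 135 [355.4  21.8] [   7.6 -168.2] [   5.6 -170.9]
0.47 200 [ 690.6 -103.2] [ 94.5 178.9] [ 93.2 178.5]
```

View pics/s10c.png

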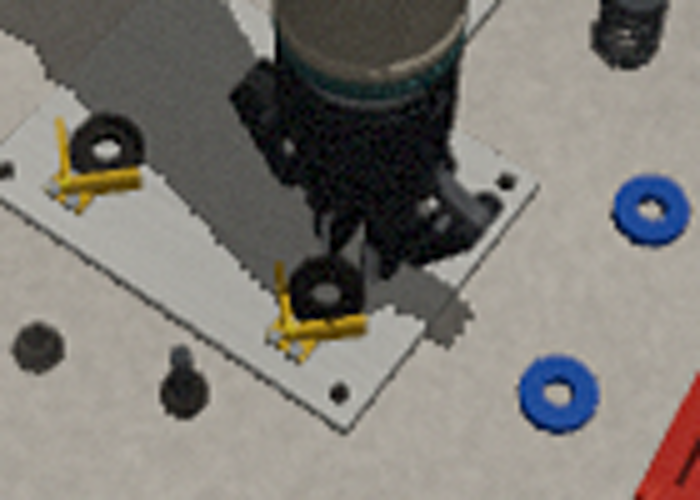

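Emit:
step_arm([
  [0,-3,0],
  [0,-8,0],
  [0,-16,-2],
  [0,-16,-2],
  [0,-16,-2],
  [0,-16,-2],
], yaw=[0,0,0,0,0,0], gripper=[-0.62,-0.62,-1,-1,-1,-1])

```text
clock: 17.1
eef_pos: [580.4, -69.5, 39.4]
tool_rot: [3.141, -0.0, -0.112]
force: [-0.4, 0.4, -0.0]
width: -0.0
```

Emit:
step_arm([
  [0,3,0],
  [0,6,0],
  [0,8,0],
  [0,9.5,0],
  [0,11,0],
  [0,12,0],
  [0,12,0],
  [0,12,0],
], yaw=[0,0,0,0,0,0,0,0], gripper=[-1,-1,-1,-1,-1,-1,-1,-1])

```text
clock: 17.77
eef_pos: [579.1, -80.4, 39.3]
tool_rot: [-3.141, 0.0, -0.111]
force: [-0.1, 2.2, 0.7]
width: 0.3
```

Emit:
step_arm([
  [0,0.5,0],
  [0,1,0],
  [0,1.5,0],
  [0,1.5,0],
], yaw=[0,0,0,0], gripper=[-1,-1,-1,-1])

```text
clock: 18.1
eef_pos: [579.0, -80.7, 39.3]
tool_rot: [-3.14, 0.0, -0.111]
force: [1.1, 4.7, 0.7]
width: -0.2
```

Emit:
step_arm([
  [0,-4,0],
  [0,-12,0],
  [0,-20,0],
  [0,-25,-30],
  [0,-30,-70],
  [0,-60,-110],
  [0,-60,-110],
], yaw=[0,0,0,0,0,0,0], gripper=[-1,-1,-1,-1,-1,-1,-1])

```text
clock: 18.68
eef_pos: [589.2, -19.0, 154.4]
tool_rot: [-3.138, -0.009, -0.109]
force: [1.1, 1.7, -1.0]
width: -0.1
```

Run:
```python
from h import *
s=ctrl.read_state();print(s['eef_pos'],F(s['eef_pos']),s['force'],s['width'])
d=snap('scene','s11.png'); rect(d,'r11.png',x0=430,x1=600,y0=-160,y1=40)
for o in seats(d,'scene'): print(*o)
d=snap('top','t11.png'); rect(d,'r11t.png',x0=430,x1=600,y0=-160,y1=40)
for o in seats(d,'top'): print(*o)
```

```text
[589.24225277 -18.95509382 154.44239929] [22.03044105 68.72942376] [ 1.08447137  1.74579674 -0.96875578] -0.12734925504148276
0.71 171 [687.2   1.9] [ -9.6 163.7] [-10.4 163.3]
0.66 191 [ 690.9 -104.1] [ 95.3 179.3] [ 94.5 179.2]
0.62 127 [ 577.9 -129.6] [133.2  69.8] [123.5  66. ]
0.58 92 [516.2  21.6] [-10.1  -8.4] [-8.7 -5.9]
0.55 136 [ 574.8 -108.7] [112.9  64.4] [113.3  64.7]
0.6 87 [ 679.4 -103.1] [ 95.6 167.7] [ 91.5 170. ]
0.56 163 [ 573.9 -108.8] [113.   63.5] [113.   63.9]
0.53 53 [644.2 104.8] [-107.1  109.5] [-105.4  108.8]
```

View pics/r11.png

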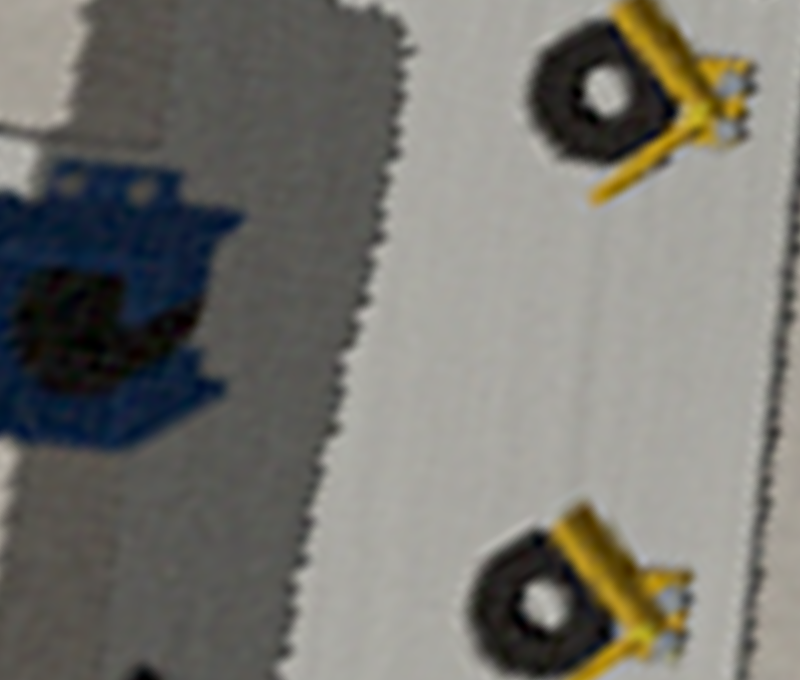

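View pics/r11t.png

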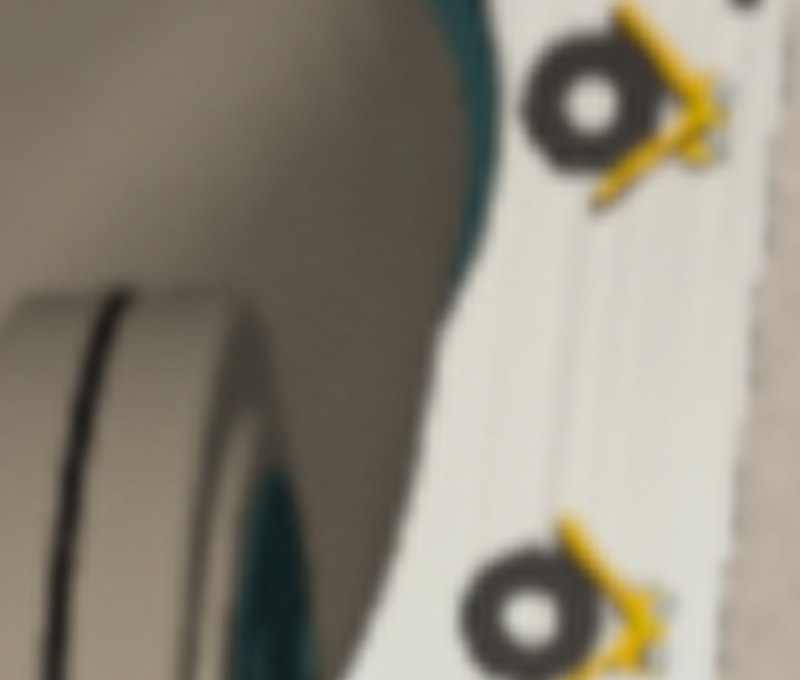

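View pics/s11.png

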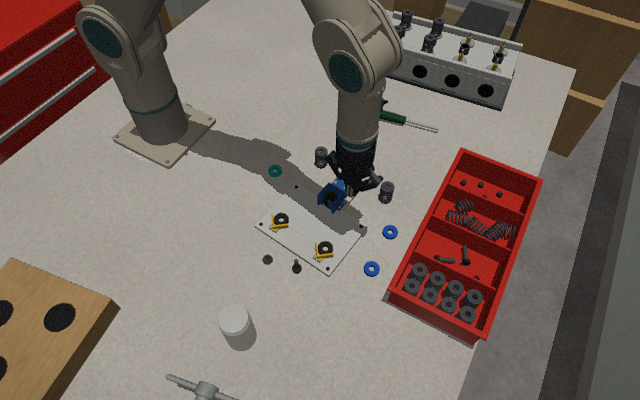

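Emit:
step_arm([
  [-8,20,0],
  [-16,40,0],
  [-24,60,0],
  [-32,80,0],
  [-40,100,0],
  [-48,120,0],
  [-56,140,0],
  [-64,160,0],
], yaw=[0,0,0,0,0,0,0,0], gripper=[-1,-1,-1,-1,-1,-1,-1,-1])

```text
clock: 19.55
eef_pos: [501.6, -176.7, 147.3]
tool_rot: [3.141, 0.004, -0.114]
force: [0.5, 0.1, 0.4]
width: -0.3
```

Emit:
step_arm([
  [0,0,0],
  [0,0,0],
  [0,0,0],
  [0,0,0],
], yaw=[0,0,0,0], gripper=[-1,-1,-1,-1])

```text
clock: 19.88
eef_pos: [504.1, -174.0, 148.4]
tool_rot: [-3.141, 0.001, -0.111]
force: [-0.2, 0.2, 0.0]
width: 0.2
```

Run:
```python
from h import *
s=ctrl.read_state();print(s['eef_pos'],F(s['eef_pos']))
d=snap('wrist','w12.png')
for r in cams.regions_of('wrist','seat0'):
    ys,xs=np.nonzero(r['pixels']); w=world(d,xs.mean(),ys.mean(),z=19);print(round(r['conf'],2),r['pixel'],F(w).round(1))
# rectified in feeder frame, 2.9px/mm: x 80..150 , y -100..100
s_=4
for z in (19,24):
    pts=[(80,100),(80,-100),(150,-100),(150,100)]
    src=np.float32([proj(d,(*(O+x*ex+y*ey),z)) for x,y in pts]);dst=np.float32([((100-y)*s_,(150-x)*s_) for x,y in pts])
    im=cv2.warpPerspective(d['frame'],cv2.getPerspectiveTransform(src,dst),(800,280),flags=cv2.INTER_CUBIC)
    cv2.imwrite('pics/w12r%d.png'%z,im[:,:,::-1])
```

```text
[ 504.05755233 -173.96982125  148.42905121] [185.58217128   1.35701058]
0.7 [548.6, 70.9] [ 89.  166.6]
0.68 [414.1, 105.4] [112.2  64.5]
```

View pics/w12.png

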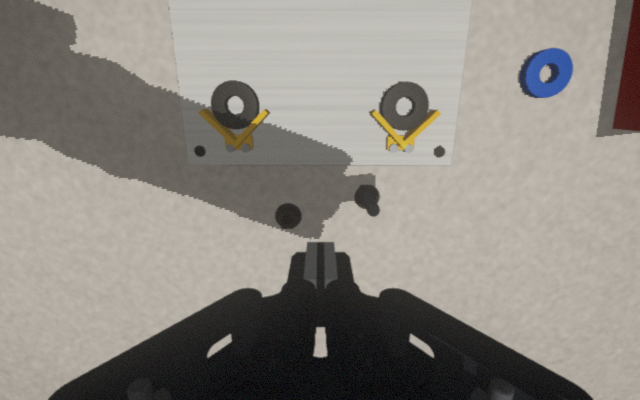

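View pics/w12r19.png

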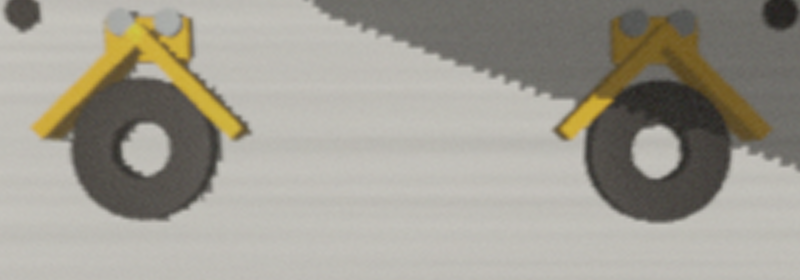

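Run:
```python
from h import *
d=snap('scene','s13.png')
a=cv2.imread('pics/scene0.png');b=cv2.imread('pics/s13.png')
cv2.imwrite('pics/cmp.png',np.hstack([a[120:300,220:460],b[120:300,220:460]]).repeat(1,0)[:, :])
c=cv2.resize(np.hstack([a[130:290,240:420],b[130:290,240:420]]),None,fx=2.2,fy=2.2,interpolation=cv2.INTER_CUBIC);cv2.imwrite('pics/cmp.png',c)
```

```text
(no output)
```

View pics/cmp.png

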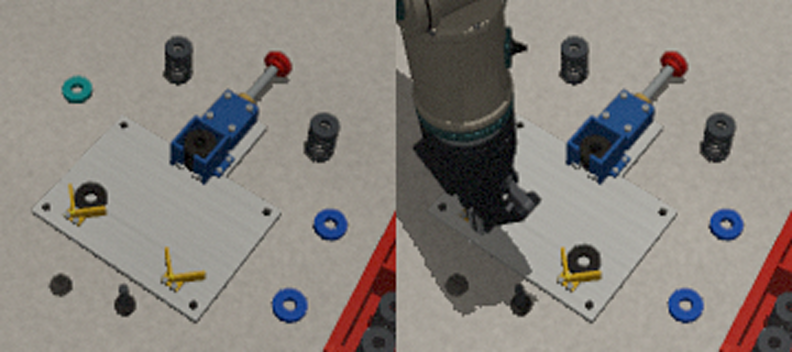

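The before/after pictures match: plunger back out, springs, bolt and nut unmoved, and the seat in the formerly empty stop. I'm handing in now.

```bash
python3 -c "
from cell import ctrl
print(ctrl.finish_job(), ctrl.read_state()['clock'])"
```

```text
the job is handed in; nothing more can be done
the job is handed in; nothing more can be done
```

The job is done and handed in; the clock read 19.9 s at the last move, well under the 64 s limit.

- **Feeding:** I pressed the plunger to its hard stop, where the force rose to about 21 N with no further travel. After I let go it sprang back, and one seat lay on the plate.
- **Placing:** I nudged the seat sideways out of the lane with two slightly open fingers. I then pushed it forward into the empty V-stop and re-seated it with shut fingers at about 5 N.
- **Checks that passed:** The close-up wrist picture shows the seat against both walls, mirroring the seat in the other stop. It measured at about (112, 64.5) mm in feeder axes, against a nominal (112, 65). The plunger is back out, and the springs, bolt, nut and blue rings look unmoved. The gripper ended clear of everything.
- **Checks that were weak:** The coarser top and scene views scattered by 1–2 mm on the seat's position. The arm hid the turquoise ring and the other stop in the last scene picture; both looked in place in earlier ones. I did not count the seats left in the magazine, but only one came out. I did not compare the can and the screwdriver before and after.

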